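# Fit the hole saw on its arbor

## Robot

A 7-joint arm with a two-finger parallel gripper is mounted at the origin on the work surface. World frame = base frame: x ahead of the robot, y to its left, z up, the work surface at z = 0. Lengths are in m, angles in degrees, forces in N, time in s.
With the tool pointing down it reaches from about 0.425 to 0.875 m from the base axis. Payload 4.7 kg.
Tool frame: the origin (TCP) lies between the finger pads; the fingertips stand env.finger_overhang ahead of it and the grasp point (between the pads) lies 5 mm behind it (env.finger_overhang is the distance from the TCP to the fingertips, in m); z points along the fingers, y is the line along which they close (so a half turn about z gives the same grasp; the last joint's range is limited). The gripper opens to 87 mm and grips with 3 to 60 N. Pads are 19 mm wide; open, the fingers measure 117 mm over their backs; the gripper's body (75 mm by 190 mm) begins 51 mm behind the grasp point.
Start: joints at [-76.484, 18.392, -4.016, 83.108, 1.295, 78.541, -3.26], TCP at [0.143, 0.634, 0.208] pointing down, gripper open.
Joint ranges: [-163.93, 163.93], [-17.29, 119.83], [-79.2, 71.16], [3.27, 140.29], [-89.18, 269.18], [5.43, 117.66], [-154.24, 154.24]. Speed limits (degrees/s): [147.25, 147.25, 180, 180, 180, 180, 180].

## Interface

Orientations are given as [roll, pitch, yaw] about the fixed x, y, z axes, in that order (R = Rz(yaw) Ry(pitch) Rx(roll)).
In Python, from cell import telemetry, eyes, env, models gives the robot as it stands. The module is installed in compiled form; this text tells all that it offers.
- The arm moves only by the tool drive_tool, never from a script. Its arguments are lists of equal length, an entry for each row: "angular": the turn, a rotation vector about the tool's x, y, z in rad, a list of three; "delta_pos": the shift along the tool's x, y, z in cm, a list of three; "gripper": the finger opening in cm, from 0 to 8.7. A call has 1 to 20 rows; each row shifts and turns the commanded pose from where the row before left it, along the tool's axes as they then stand; what a row does not reach is not made up. A row lasts 1/10 s, in which the tool goes at most 50 mm and 8.59 degrees, less where a joint would pass 70% of its speed; a pose out of reach is approached as far as the arm can. A call with a gripper value outside its range is refused whole. The fingers move at their own pace and stop on an object; "squeeze" is the grip in N (left out, the last holds). Time passes only in rows, so rows that do not move let the fingers close. It gives the time, the measured TCP pose, the force, the opening and the grip force at its end, in the units of the state.
- telemetry.get_obs(): the state, without advancing time (a new reading comes with each control period).
- eyes.read_camera(name): name is "scene" or "top"; returns a dict with "pixels" (384x512x3 uint8, red, green, blue), "mtx" (3x3 intrinsics, pixels), "origin" and "orientation" of the camera in the world. Camera axes: x right, y down, z forward; pixel columns grow to the right and rows downward; lengths in m; the calibration is good to about 2 mm. A picture is of the moment at which its call begins. There is no depth.
- env.sign_off(): hands the job in; it is judged then, once.
Trained networks look in a picture, given as the dict that the camera call returned (one of the last four; its "shot" number tells which), for a name from the list of things; names that differ only in an ending like _2 or _b are one class to them, and where a whole thing is asked for, a point or a joint stands for the part that bears it (a point fixed in the world has none). Each returns a list of dicts, best first, with "p" (0 to 1); they miss things now and then, are a little off and sometimes report something else, mostly with a low value. They report only what shows in the picture. A call takes as long as a camera call. They do not tell look-alikes from the thing itself.
- models.search_frame(picture, target): "centre" ([column, row] in pixels, amid what is visible of it).
- models.cut_out(picture, target): "pixels" (384x512 bool, what is visible of it) and "centre" ([column, row] in pixels, amid what is visible of it).
The state is a dict: "time_s": time; "qpos": joint angles; "joint_velocities": joint speeds; "effort": joint torques, N m; "tool_pos": TCP position; "tool_rot": TCP orientation; "force": force on the tool from outside, world axes, zero at the start; "wrist_torque": the same for the moment, N m; "grip_width": finger opening in m; "grasp_force": force on a finger pad.
Only numpy, scipy, OpenCV 4.12 (cv2) and the standard library are available. Lean on these libraries where they do the work, as an engineer would, in place of code of your own. Each camera call takes 0.05 s, during which the arm holds its last target. There are 200 camera calls.

## Task

Fit the largest of the three hole saws on the arbor that stands clamped in the bench vise: teeth up, over the pilot drill, turned by feel until its flatted bore drops over the arbor's flats, then down until it sits flat and fully home on the shoulder. Keep hold of it until it is home and do not force it; then let go, and leave the other two hole saws where they are.

Things in the scene. Friction and masses are not known exactly. Their poses are not given: they have to be found in the camera images.
- saw64_mid (a point): Centre, half-way up, of the largest hole saw: a red steel cup 64 mm in outer diameter, 52 mm tall (underside 26 mm below this point), wall 3.5 mm, open at the top, about 0.2 kg, standing teeth up in any of the case's three bays, turned any way. Grip it across the outside. z is the cup's axis, up; x is square to the two flats of its bore, so a half turn makes no difference.
- saw64_bore (a point): Centre of the underside of the same saw's end plate (6 mm thick), same axes. The plate has a double-D bore through its middle: a 24.2 mm round hole narrowed by two flats 16.2 mm apart, square to x.
- saw51_mid (a point): Centre, half-way up, of the second hole saw: same make and height, 51 mm in diameter. Leave it alone.
- saw44_mid (a point): Centre, half-way up, of the third hole saw: same make and height, 44 mm in diameter. Leave it alone.
- case: Open black hole-saw case, fixed on the bench. Origin under the centre of its base half (190 x 310 mm); x points to the lid lying open behind it, y along its length. The saws stand on its deck, 14 mm above the bench, in three bays along y, 100 mm apart, 37 mm in front of the origin; ribs and rims around the bays rise to at most 18 mm.
- vise: Blue bench vise bolted down, origin on the bench under the middle of the jaws; x points from the screw handle through the jaws (across the jaw faces), y along the 100 mm jaws, z up. Jaws' top at 135 mm. The arbor stands upright, held fast in the jaws.
- arbor_seat (a point): Centre of the top face of the arbor's shoulder (a 36 mm disc) on the arbor's upright axis, 165 mm above the bench, 30 mm above the jaws; a fitted saw's end plate rests here. Its axes are the vise's, not the arbor's.
- arbor_stub (a point): Centre of the top face of the arbor's stub, 22 mm above the shoulder; axes of the vise. The stub is 22 mm in diameter with two flats 14 mm apart, its top edge chamfered 1 mm. The arbor was clamped turned any way about its axis and this angle is not measured: feel for it (the fit repeats every half turn). The saw's bore has 1.1 mm to spare on each side and enters when turned to within about 0.1 rad; until then it stands on the stub's top.
- pilot_tip (a point): Tip of the 8 mm pilot drill that stands up out of the stub on the same axis, 68 mm above the shoulder.
Things that resemble listed ones, but are neither listed nor needed, are in the scene too. What is shaped like the part that bears saw64_mid but black or turquoise is not meant.

How it is judged:
By the outcome, as a careful person would: the job done as asked, in the order asked, and still so for the second after the job is handed in, with the robot touching nothing.
It also fails if it takes over 64 s, if anything falls off the work surface, if the arm or the gripper's body presses on something with over 40 N, if the wrist force passes 120 N, or if a joint passes its speed limit or range.

## Working session

There is one attempt and no reset: what is moved stays moved. The work goes in short steps, Python scripts to look and compute and a tool call to move; the robot and the scene stay as the last step left them, time stands still between calls to the robot, and variables do not carry over. Pictures are saved under pics/ and viewed, at most 10 in all, crops included, and the job is handed in when it is done.

Besides the shell and the picture viewer there is one more tool, called after "Emit:" by a JSON object that holds its "name" and its "arguments". drive_tool: Moves the arm, as the interface text tells. Its arguments: {"type":"object","properties":{"angular":{"type":"array","items":{"type":"array","items":{"type":"number"}}},"delta_pos":{"type":"array","items":{"type":"array","items":{"type":"number"}}},"gripper":{"type":"array","items":{"type":"number"}},"squeeze":{"type":"number"}},"required":["angular","delta_pos","gripper"]}

```bash
mkdir -p pics
cat > h.py <<'E'
import numpy as np, cv2
from scipy.spatial.transform import Rotation as R
from cell import telemetry, eyes, env, models
def rot(o):
    o=np.array(o)
    return o if o.shape==(3,3) else None
def ray(p,uv):
    d=np.linalg.inv(p['mtx'])@np.array([uv[0],uv[1],1.]); d=Rm(p)@d
    return np.array(p['origin']),d/np.linalg.norm(d)
def Rm(p):
    o=np.array(p['orientation'])
    return o if o.shape==(3,3) else R.from_euler('xyz',o,degrees=True).as_matrix()
def atz(p,uv,z):
    o,d=ray(p,uv); return o+d*(z-o[2])/d[2]
def proj(p,X):
    c=Rm(p).T@(np.asarray(X,float)-np.array(p['origin'])); q=p['mtx']@c; return q[:2]/q[2]
def tri(a,b):
    A=np.zeros((3,3));v=np.zeros(3)
    for o,d in (a,b):
        P=np.eye(3)-np.outer(d,d);A+=P;v+=P@o
    return np.linalg.solve(A,v)
E
python3 - <<'E'
from h import *
print(telemetry.get_obs(), env.finger_overhang)
P={}
for n in('scene','top'):
    p=eyes.read_camera(n);P[n]=p
    print(n,p['mtx'].tolist(),p['origin'],p['orientation'])
    cv2.imwrite(f'pics/{n}0.png',p['pixels'][:,:,::-1])
for t in['saw64_mid','saw51_mid','saw44_mid','case','vise','arbor_seat','arbor_stub','pilot_tip','saw64_bore']:
    for n in P:
        print(t,n,[(np.round(d['centre']),round(d['p'],2)) for d in models.search_frame(P[n],t)])
E
```

```text
{'time_s': 0.0, 'qpos': array([-76.4817082 ,  18.44007665,  -4.01582502,  83.17565315,
         1.2964156 ,  78.54223165,  -3.2621168 ]), 'joint_velocities': array([ 0.07275956,  0.05533698,  0.02599122,  0.04007435,  0.04200937,
        0.06439154, -0.03731285]), 'effort': array([-1.43401758e-04, -4.91282666e+01, -4.03844006e-01, -3.12533891e+01,
       -6.38409262e-02,  4.37037076e-02,  1.85205245e-04]), 'tool_pos': array([0.1429417 , 0.63347521, 0.2073435 ]), 'tool_rot': array([-1.79887366e+02,  7.16628104e-03,  1.67289926e+02]), 'force': array([-0.09652657,  0.59644916, -0.49485249]), 'wrist_torque': array([-0.02869015, -0.02986787, -0.03165324]), 'grasp_force': 0.0, 'grip_width': 0.08715240851497476} 0.014
scene [[442.229826287003, 0.0, 246.40747905396174], [0.0, 442.229826287003, 186.7559749926382], [0.0, 0.0, 1.0]] [ 0.90673686 -0.68361932  1.02213887] [-134.67074394    0.66946671   29.56531174]
top [[405.8668817284985, 0.0, 253.61595474797946], [0.0, 405.8668817284985, 194.43866736841903], [0.0, 0.0, 1.0]] [0.39605893 0.07564864 1.21116086] [-1.75791312e+02  1.64739596e-01 -9
[... 486 characters left out ...]
[(array([250., 185.]), 0.72)]
case scene [(array([322., 222.]), 0.56)]
case top [(array([214., 146.]), 0.84)]
vise scene [(array([220., 320.]), 0.56)]
vise top []
arbor_seat scene [(array([218., 317.]), 0.93)]
arbor_seat top [(array([374., 157.]), 0.7)]
arbor_stub scene [(array([221., 320.]), 0.61)]
arbor_stub top [(array([374., 157.]), 0.62)]
pilot_tip scene [(array([220., 315.]), 0.79)]
pilot_tip top [(array([372., 156.]), 0.57)]
saw64_bore scene [(array([310., 154.]), 0.93), (array([282., 175.]), 0.82), (array([278., 146.]), 0.76), (array([233., 172.]), 0.63)]
saw64_bore top [(array([183., 195.]), 0.78), (array([136., 228.]), 0.7), (array([196., 245.]), 0.69), (array([138., 187.]), 0.63)]
```

```bash
python3 -c "
import cv2
a=cv2.imread('pics/scene0.png');b=cv2.imread('pics/top0.png')
cv2.imwrite('pics/s1.png',cv2.resize(a[100:384,130:430],None,fx=2,fy=2,interpolation=3))
cv2.imwrite('pics/t1.png',cv2.resize(b[90:300,90:460],None,fx=2.1,fy=2.1,interpolation=3))
"
```

```text
(no output)
```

View pics/s1.png

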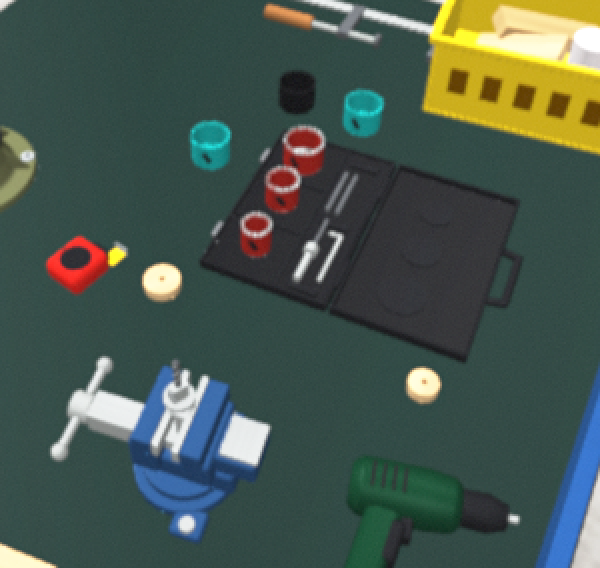

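View pics/t1.png

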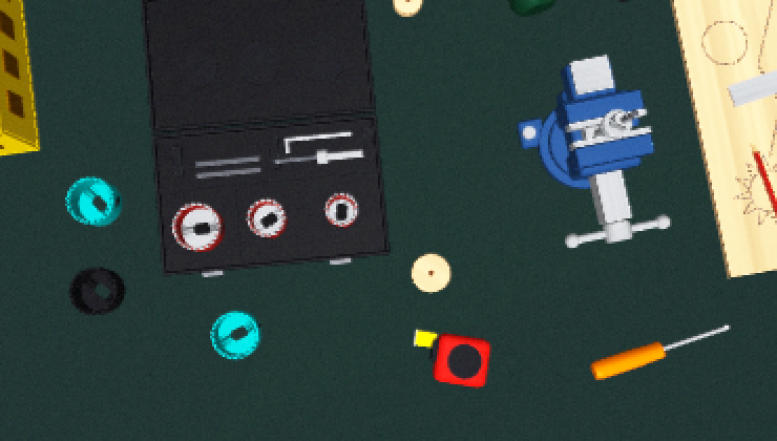

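The largest red saw is the back-left one in its case: scene ≈ (282,175), top ≈ (184,198). The teal and black cups are decoys. The arbor stands in the vise at scene ≈ (219,290), top ≈ (389,147).

Run:
```python
from h import *
s=eyes.read_camera('scene');t=eyes.read_camera('top')
for n,p in(('s',s),('t',t)):
    for d in models.cut_out(p,'saw64_mid'):
        m=d['pixels'];ys,xs=np.nonzero(m);c=p['pixels'][m].mean(0)
        print(n,np.round(d['centre'],1),round(d['p'],2),m.sum(),xs.min(),xs.max(),ys.min(),ys.max(),c.round())
print('atz saw',atz(t,(184,198),.066),atz(s,(282,170),.066))
print('arb',atz(t,(389,147),.19),atz(s,(219,290),.19))
def crop(p,c,h,k): 
    x,y=c; return cv2.resize(p['pixels'][y-h:y+h,x-h:x+h,::-1],None,fx=k,fy=k,interpolation=cv2.INTER_CUBIC)
a=[[crop(t,(184,198),20,7),crop(t,(386,148),20,7)],[crop(s,(281,175),20,7),crop(s,(220,296),20,7)]]
cv2.imwrite('pics/c1.png',np.vstack([np.hstack(r) for r in a]))
```

```text
s [311.1 156.2] 0.92 331 301 319 147 167 [ 27. 145. 142.]
s [282.7 176.4] 0.91 402 272 291 163 186 [148.  74.  71.]
s [233.9 168.6] 0.79 395 225 244 161 184 [ 27. 146. 143.]
t [198.6 248.5] 0.84 397 190 214 238 260 [  5. 190. 190.]
t [180.9 197.8] 0.81 422 172 196 187 209 [174. 147. 148.]
t [130.9 183.1] 0.63 423 121 146 175 196 [  5. 169. 170.]
t [133.3 230.6] 0.55 511 122 148 217 240 [24. 27. 29.]
atz saw [0.47443904 0.27427177 0.066     ] [0.48174262 0.27331334 0.066     ]
arb [ 0.58488108 -0.26961751  0.19      ] [ 0.58793574 -0.26172829  0.19      ]
```

View pics/c1.png

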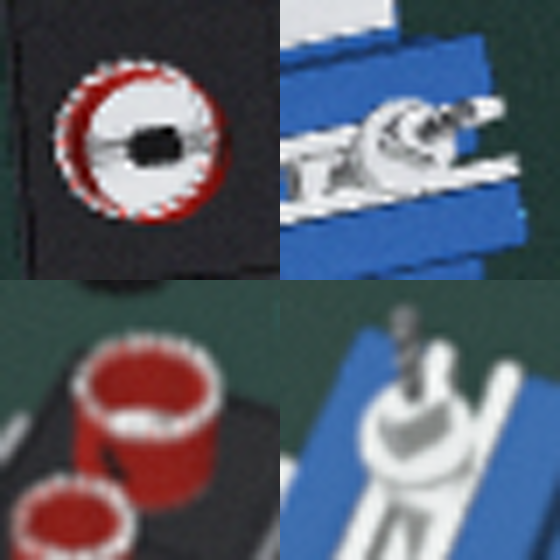

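Run:
```python
from h import *
s=eyes.read_camera('scene');t=eyes.read_camera('top')
T=lambda a,b:tri(ray(t,a),ray(s,b))
print('rim',T((183.2,198.1),(282.2,170.1)))
print('tip',T((394.3,144),(217.9,280.3)))
print('seat',T((383.9,148.3),(219.7,298.1)))
# masks of vivid colors: bore slot orientation in top
g=t['pixels'].astype(int)
sub=g[178:218,164:204].sum(2); 
m=np.zeros((40,40),np.uint8); m[14:27,16:29]=sub[14:27,16:29]<200
ys,xs=np.nonzero(m); c=cv2.minAreaRect(np.c_[xs,ys].astype(np.float32)); w,v=np.linalg.eigh(np.cov(xs,ys)); print(c,len(xs),w,v[:,1]); print(sub[15:26,17:29])
bc=(164+xs.mean(),178+ys.mean());print('bore',bc,atz(t,bc,.017))
d=v[:,1]; a=atz(t,np.array(bc)+d*4,.02)-atz(t,np.array(bc)-d*4,.02);print('bore long yaw',np.degrees(np.arctan2(a[1],a[0])))
sc=lambda x,y:(200+(x-280)/7,276+(y-280)/7)
a=atz(s,sc(450,402),.185)-atz(s,sc(380,435),.185);print('arbor flat yaw',np.degrees(np.arctan2(a[1],a[0])))
for y in [(0,0,0),(0,0,.19)]: pass
h=s['pixels'][290:308,210:228,0];print(h)
```

```text
rim [0.47697139 0.27935976 0.05808732]
tip [ 0.58692963 -0.26648486  0.23263051]
seat [ 0.58816724 -0.26488526  0.16171172]
((21.59615135192871, 20.480770111083984), (4.3145551681518555, 6.864064693450928), 78.69007110595703) 31 [1.70515375 4.24538388] [-0.99656392  0.08282729]
[[670 672 667 669 673 671 673 668 667 674 669 584]
 [666 666 665 672 667 670 676 679 678 677 676 557]
 [667 674 661 661 653 668 661 663 662 657 613 586]
 [653 698 432 368 245 224  84  85 482 600 558 519]
 [586 451 150  81  72  70  78  82 267 429 404 430]
 [357 175  91  69  86  97  82  75  77 434 458 386]
 [585 248 102  86  84  79  80  75  95 396 414 452]
 [540 304 108  88  98  85 107 123 186 491 625 653]
 [647 729 334 182 264 271 389 408 549 651 653 587]
 [665 672 669 664 668 666 657 656 661 669 673 520]
 [671 663 670 678 678 678 681 681 683 679 643 667]]
bore (np.float64(185.80645161290323), np.float64(198.4516129032258)) [0.47634556 0.27745212 0.017     ]
bore long yaw 93.55468032566117
arbor flat yaw 58.020191054978035
[[ 62  59  62  62  65  89 115 128 110 106 159 233 240 202 127  79  55  45]
 [ 59  60  59 
[... 561 characters left out ...]
154 187 220 232 232 228]
 [ 79 155 230 234 212 166 151 146 135 134 147 168 193 221 231 233 225 211]
 [ 71 148 231 236 228 195 158 145 147 162 187 214 223 230 234 231 214 193]
 [ 67 123 202 230 231 224 196 174 187 209 224 231 232 232 232 222 185 186]
 [ 62  93 158 209 230 233 227 221 224 231 233 234 232 229 223 187 157 182]
 [ 60  69 124 185 211 226 228 229 230 232 230 228 222 208 188 165 162 185]
 [ 59  63 119 183 193 191 199 213 214 217 213 198 186 184 178 180 191 199]
 [ 58  79 144 208 206 186 178 187 188 188 186 181 192 209 208 205 211 188]
 [ 62 107 186 228 221 192 184 197 209 218 221 222 226 229 225 222 221 154]
 [ 79 146 220 235 226 186 174 189 208 222 229 233 234 236 230 226 200 123]]
```

Emit:
{"name": "drive_tool", "arguments": {"angular": [[0,0,0],[0,0,0],[0,0,0],[0,0,0],[0,0,0],[0,0,0],[0,0,0],[0,0,0],[0,0,0],[0,0,0],[0,0,0],[0,0,0],[0,0,0]], "delta_pos": [[-3.11,-2.11,0],[-3.11,-2.11,0],[-3.11,-2.11,0],[-3.11,-2.11,0],[-3.11,-2.11,0],[-3.11,-2.11,0],[-3.11,-2.11,0],[-3.11,-2.11,0],[-3.11,-2.11,0],[-3.11,-2.11,0],[-3.11,-2.11,0],[-3.11,-2.11,0],[-3.11,-2.11,0]], "gripper": [8.7,8.7,8.7,8.7,8.7,8.7,8.7,8.7,8.7,8.7,8.7,8.7,8.7]}}

```text
time_s: 2.6
tool_pos: [0.478, 0.2764, 0.2088]
tool_rot: [180.0, 0.0, 167.3]
force: [0.7, -0.0, 0.3]
grip_width: 0.0876
grasp_force: 0.0
```

Emit:
{"name": "drive_tool", "arguments": {"angular": [[0,0,0.1175],[0,0,0.1175],[0,0,0.1175],[0,0,0.1175],[0,0,0.1175],[0,0,0.1175],[0,0,0.1175],[0,0,0.1175],[0,0,0.1175],[0,0,0.1175],[0,0,0],[0,0,0]], "delta_pos": [[0,0,0],[0,0,0],[0,0,0],[0,0,0],[0,0,0],[0,0,0],[0,0,0],[0,0,0],[0,0,0],[0,0,0],[0,0,0],[0,0,0]], "gripper": [8.7,8.7,8.7,8.7,8.7,8.7,8.7,8.7,8.7,8.7,8.7,8.7]}}

```text
time_s: 3.8
tool_pos: [0.4771, 0.2776, 0.2086]
tool_rot: [180.0, -0.0, 100.1]
force: [0.8, -0.4, 0.9]
grip_width: 0.0866
grasp_force: 0.0
```

Run:
```python
from h import *
o=telemetry.get_obs();print(o['time_s'],o['tool_pos'],o['tool_rot'],o['qpos'],o['force'])
s=eyes.read_camera('scene');t=eyes.read_camera('top')
# saw centre: fit the rim/base silhouettes in scene by projection
for X in ((.4767,.278),):
  for z in(.014,.066):
    for p in(s,t): print(z,proj(p,(*X,z)))
def crop(p,c,h,k):
    x,y=c; return cv2.resize(p['pixels'][y-h:y+h,x-h:x+h,::-1],None,fx=k,fy=k,interpolation=cv2.INTER_CUBIC)
cv2.imwrite('pics/c2.png',np.hstack([crop(t,(184,198),40,5),crop(s,(281,160),40,5)]))
# arbor flat fit in scene
img=s['pixels'][:,:,0].astype(float)
best=[]
for yaw in range(0,180,3):
  a=np.radians(yaw);u=np.array([np.cos(a),np.sin(a)])
  for sg in(1,-1):
    n=sg*np.array([u[1],-u[0]])
    if n@np.array([.32,-.42])<0.15: continue
    for dx in np.arange(-.004,.0041,.001):
      for dy in np.arange(-.004,.0041,.001):
        c=np.array([.5875+dx,-.2655+dy])+n*.007
        q=[proj(s,(*(c+k*.0085*u),z)) for k,z in((-1,.165),(1,.165),(1,.186),(-1,.186))]
        Q=(np.array(q)*16).round().astype(np.int32)
        m=np.zeros(img.shape,np.uint8);cv2.fillConvexPoly(m,Q,255,cv2.LINE_8,4)
        ring=cv2.dilate(m,np.ones((3,3),np.uint8))&~m
        if m.sum(): best.append((img[ring>0][:].clip(0,235).mean()-img[m>0].mean()-.5*img[m>0].std(),yaw,sg,round(dx,3),round(dy,3)))
best.sort(reverse=True);print(best[:12])
```

```text
3.8 [0.47705281 0.27762673 0.20857183] [ 1.79989639e+02 -1.00027928e-02  1.00135413e+02] [-50.23631744   6.31041469  18.72899574  97.95511457  -2.08961932
  76.06173342 -20.97446194] [ 0.82988106 -0.42873296  0.92947759]
0.014 [280.54423473 180.32634937]
0.014 [185.79217715 198.40036167]
0.066 [281.23524118 168.62051172]
0.066 [182.67616227 197.23038959]
[(np.float64(44.95325943325843), 60, 1, np.float64(0.0), np.float64(-0.001)), (np.float64(43.69681520954562), 57, 1, np.float64(0.0), np.float64(0.0)), (np.float64(42.873908675770544), 60, 1, np.float64(-0.001), np.float64(0.0)), (np.float64(42.74498517102729), 57, 1, np.float64(0.0), np.float64(0.001)), (np.float64(42.40760053528979), 54, 1, np.float64(0.0), np.float64(0.001)), (np.float64(42.20632070331796), 63, 1, np.float64(-0.001), np.float64(-0.001)), (np.float64(41.75862686660123), 60, 1, np.float64(-0.001), np.float64(-0.001)), (np.float64(41.740696620464995), 54, 1, np.float64(0.0), np.float64(0.0)), (np.float64(41.572931308362826), 48, 1, np.float64(0.0), np.float64(0.0)), (np.float64(41.15888525125686), 69, 1, np.float64(0.0), np.float64(-0.001)), (np.float64(41.01630568416154), 63, 1, np.float64(0.0), np.float64(-0.001)), (np.float64(40.504100386799834), 60, 1, np.float64(0.0), np.float64(0.0))]
```

View pics/c2.png

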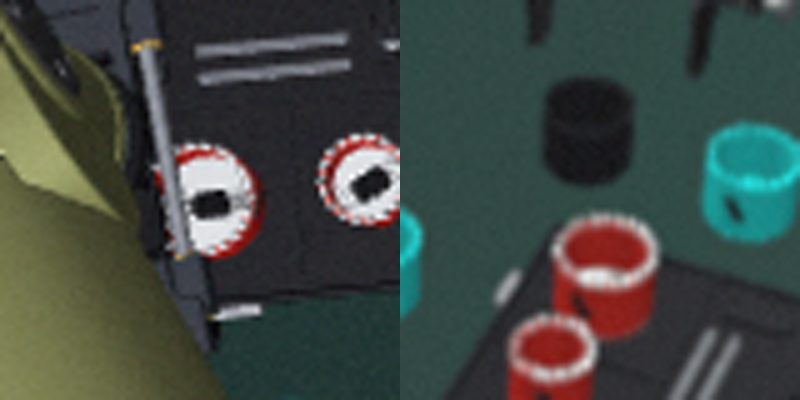

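Crop shows the large saw at top (185,198), the gripper over it, and nothing in the way.

Emit:
{"name": "drive_tool", "arguments": {"angular": [[0,0,0],[0,0,0],[0,0,0],[0,0,0],[0,0,0],[0,0,0],[0,0,0],[0,0,0],[0,0,0],[0,0,0]], "delta_pos": [[0,0,2.5],[0,0,2.5],[0,0,2.5],[0,0,2],[0,0,2],[0,0,2],[0,0,2],[0,0,1.5],[0,0,0],[0,0,0]], "gripper": [8.7,8.7,8.7,8.7,8.7,8.7,8.7,8.7,8.7,8.7]}}

```text
time_s: 4.9
tool_pos: [0.4773, 0.2776, 0.0387]
tool_rot: [180.0, 0.0, 100.0]
force: [-0.7, -0.0, 0.7]
grip_width: 0.0868
grasp_force: 0.0
```

Emit:
{"name": "drive_tool", "arguments": {"angular": [[0,0,0],[0,0,0],[0,0,0],[0,0,0],[0,0,0],[0,0,0],[0,0,0],[0,0,0]], "delta_pos": [[0,0,0],[0,0,0],[0,0,0],[0,0,0],[0,0,0],[0,0,0],[0,0,0],[0,0,0]], "gripper": [7.5,7,6.7,6.3,6,6,6,6], "squeeze": 25}}

```text
time_s: 5.7
tool_pos: [0.4773, 0.2777, 0.0388]
tool_rot: [180.0, -0.0, 100.0]
force: [0.2, -0.6, 3.5]
grip_width: 0.0628
grasp_force: 25.0
```

Run:
```python
from h import *
o=telemetry.get_obs();print(o)
s=eyes.read_camera('scene');t=eyes.read_camera('top')
def crop(p,c,h,k):
    x,y=c; return cv2.resize(p['pixels'][y-h:y+h,x-h:x+h,::-1],None,fx=k,fy=k,interpolation=cv2.INTER_CUBIC)
cv2.imwrite('pics/c3.png',np.hstack([crop(t,(184,198),40,5),crop(s,(281,160),40,5)]))
```

```text
{'time_s': 5.7, 'qpos': array([-48.93013909,  15.31674407,  18.13266674, 108.60720637,
        -5.63735419,  56.89635094, -18.34599981]), 'joint_velocities': array([-0.11694925,  0.00427187, -0.05171271, -0.04383519, -0.0499209 ,
        0.08417364, -0.02274263]), 'effort': array([-1.93001812e-03, -3.83393133e+01,  2.61292331e+00, -2.56493282e+01,
       -7.50807370e-02, -7.36916251e-02, -3.84804356e-03]), 'tool_pos': array([0.47729472, 0.27772119, 0.03879013]), 'tool_rot': array([ 1.79969786e+02, -1.66324372e-02,  9.99724135e+01]), 'force': array([ 0.19587577, -0.63258962,  3.52408208]), 'wrist_torque': array([-0.12540183,  0.03570267, -0.0392677 ]), 'grasp_force': 25.000390402274206, 'grip_width': 0.06278356683562374}
```

View pics/c3.png

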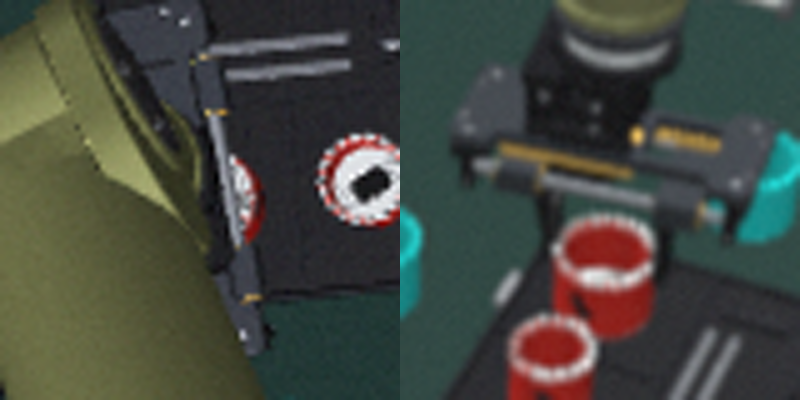

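Emit:
{"name": "drive_tool", "arguments": {"angular": [[0,0,0],[0,0,0],[0,0,0],[0,0,0],[0,0,0],[0,0,0],[0,0,0],[0,0,0],[0,0,0],[0,0,0],[0,0,0],[0,0,0]], "delta_pos": [[0,0,-1],[0,0,-2],[0,0,-2.5],[0,0,-2.5],[0,0,-2.5],[0,0,-2.5],[0,0,-2.5],[0,0,-2.5],[0,0,-2.5],[0,0,-2],[0,0,-1.5],[0,0,0]], "gripper": [6,6,6,6,6,6,6,6,6,6,6,6]}}

```text
time_s: 7.0
tool_pos: [0.4778, 0.2779, 0.2805]
tool_rot: [179.8, -0.1, 100.0]
force: [0.9, 0.1, -2.7]
grip_width: 0.0636
grasp_force: 25.0
```

Emit:
{"name": "drive_tool", "arguments": {"angular": [[0,0,0],[0,0,0],[0,0,0],[0,0,0],[0,0,0],[0,0,0],[0,0,0],[0,0,0],[0,0,0],[0,0,0],[0,0,0],[0,0,0],[0,0,0],[0,0,0],[0,0,0],[0,0,0],[0,0,0]], "delta_pos": [[-2,0.1,0],[-3,0.1,0],[-3.7,0.1,0],[-3.7,0.1,0],[-3.7,0.1,0],[-3.7,0.1,0],[-3.7,0.1,0],[-3.7,0.1,0],[-3.7,0.1,0],[-3.7,0.1,0],[-3.7,0.1,0],[-3.7,0.1,0],[-3.7,0.1,0],[-3.7,0.1,0],[-3,0,0],[-2,0,0],[-1,0,0]], "gripper": [6,6,6,6,6,6,6,6,6,6,6,6,6,6,6,6,6]}}

```text
time_s: 8.7
tool_pos: [0.5855, -0.268, 0.2766]
tool_rot: [-179.8, 0.0, 99.8]
force: [0.7, -0.2, -2.9]
grip_width: 0.0631
grasp_force: 25.0
```

Emit:
{"name": "drive_tool", "arguments": {"angular": [[0,0,0.122],[0,0,0.122],[0,0,0.122],[0,0,0.122],[0,0,0.122],[0,0,0],[0,0,0]], "delta_pos": [[0,0,0],[0,0,0],[0,0,0],[0,0,0],[0,0,0],[0,0,0],[0,0,0]], "gripper": [6,6,6,6,6,6,6]}}

```text
time_s: 9.4
tool_pos: [0.5868, -0.2646, 0.2777]
tool_rot: [-179.9, -0.0, 65.2]
force: [0.2, -0.3, -2.4]
grip_width: 0.0633
grasp_force: 25.0
```

Run:
```python
from h import *
o=telemetry.get_obs();print(o['time_s'],o['tool_pos'],o['tool_rot'],o['qpos'],o['force'],o['wrist_torque'],o['grip_width'])
s=eyes.read_camera('scene');t=eyes.read_camera('top')
for z in (.250,.302): print(z,proj(s,(*o['tool_pos'][:2],o['tool_pos'][2]+z-.275)),proj(t,(*o['tool_pos'][:2],o['tool_pos'][2]+z-.275)))
print('tip',proj(s,(.5875,-.266,.233)),proj(t,(.5875,-.266,.233)))
def crop(p,c,h,k):
    x,y=c; return cv2.resize(p['pixels'][y-h:y+h,x-h:x+h,::-1],None,fx=k,fy=k,interpolation=cv2.INTER_CUBIC)
cv2.imwrite('pics/s4raw.png',s['pixels'][:,:,::-1]);cv2.imwrite('pics/t4raw.png',t['pixels'][:,:,::-1])
cv2.imwrite('pics/c4.png',np.hstack([crop(t,(386,148),40,5),crop(s,(220,280),40,5)]))
```

```text
9.4 [ 0.58676473 -0.26461085  0.27774897] [-1.79927531e+02 -2.37414044e-02  6.52437269e+01] [-15.21936277  21.22151755  50.17223967  79.28897429 -16.17679775
  86.94848001   9.11317333] [ 0.21887547 -0.26081154 -2.4292976 ] [-0.13820881  0.06390636 -0.017068  ] 0.06331354493572502
0.25 [216.0976473  274.19323754] [395.53188636 141.27429369]
0.302 [214.52675521 259.18073509] [403.48708998 136.58121936]
tip [216.60396845 280.22436185] [393.28541703 142.6176093 ]
```

View pics/c4.png

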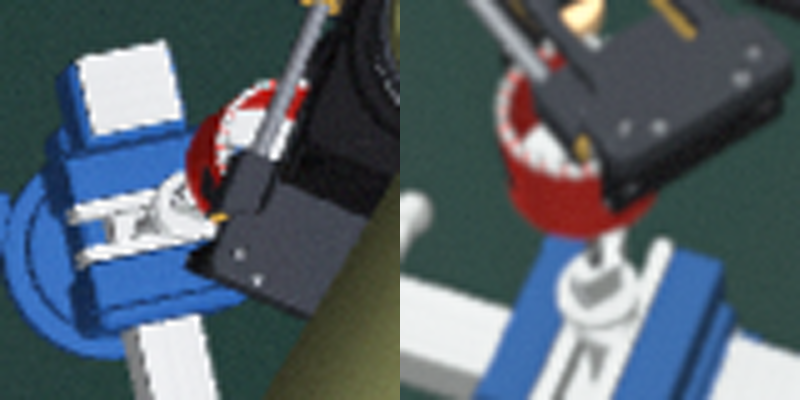

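The saw hangs above the arbor, with its underside at scene ≈ (215,287) and its left edge at top ≈ (383,142). Next I'll compare both silhouettes with the model.

```bash
cat > fit.py <<'E'
from h import *
from scipy.optimize import least_squares
def outline(p,c,zb,zt,r):
    a=np.linspace(0,2*np.pi,120,endpoint=False)
    pts=np.array([proj(p,(c[0]+r*np.cos(q),c[1]+r*np.sin(q),z)) for z in(zb,zt) for q in a])
    return cv2.convexHull(pts.astype(np.float32))
E
python3 - <<'E'
from fit import *
o=telemetry.get_obs();s=eyes.read_camera('scene');t=eyes.read_camera('top')
zb=o['tool_pos'][2]-.0248
E_={}
for n,p,box in(('s',s,(190,235,240,300)),('t',t,(375,410,118,170))):
    g=p['pixels'].astype(int);red=((g[...,0]>85)&(g[...,0]>1.8*g[...,1])&(g[...,0]>1.8*g[...,2])).astype(np.uint8)
    k=np.zeros_like(red);k[box[2]:box[3],box[0]:box[1]]=red[box[2]:box[3],box[0]:box[1]]
    ys,xs=np.nonzero(k);print(n,len(xs),xs.min(),xs.max(),ys.min(),ys.max())
    # boundary: leftmost red per row (left side), lowest per column for scene
    E=[]
    if n=='s':
        for y in range(268,283):
            r=np.nonzero(k[y])[0]
            if len(r):E.append((r.min()-.5,y))
        for x in range(203,228):
            r=np.nonzero(k[:,x])[0]
            if len(r):E.append((x,r.max()+.5))
    else:
        for y in range(132,147):
            r=np.nonzero(k[y])[0]
            if len(r):E.append((r.min()-.5,y))
    E_[n]=np.array(E,np.float32);print(E)
for use in ('s','st'):
  def f(c):
    out=[]
    for n,p in(('s',s),('t',t)):
        if n in use:
            h=outline(p,c,zb,zb+.052,.032)
            out+=[cv2.pointPolygonTest(h,(float(e[0]),float(e[1])),True) for e in E_[n]]
    return out
  r=least_squares(f,o['tool_pos'][:2],loss='soft_l1',diff_step=1e-3);print(use,r.x,r.x-o['tool_pos'][:2],np.sqrt(np.mean(r.fun**2)))
# arbor disc (36mm, z .165; thickness?) in scene: white blob edge -- print gray rows
print(s['pixels'][288:306,206:234].min(2))
E
```

```text
s 280 200 230 251 287
[(np.float64(199.5), 269), (np.float64(199.5), 270), (np.float64(200.5), 271), (np.float64(200.5), 272), (np.float64(200.5), 273), (np.float64(201.5), 274), (np.float64(201.5), 275), (np.float64(201.5), 276), (np.float64(201.5), 277), (np.float64(201.5), 278), (np.float64(201.5), 279), (np.float64(201.5), 280), (np.float64(202.5), 281), (np.float64(203.5), 282), (203, np.float64(281.5)), (204, np.float64(282.5)), (205, np.float64(283.5)), (206, np.float64(284.5)), (207, np.float64(285.5)), (208, np.float64(285.5)), (209, np.float64(285.5)), (210, np.float64(285.5)), (211, np.float64(286.5)), (212, np.float64(286.5)), (213, np.float64(286.5)), (214, np.float64(286.5)), (215, np.float64(286.5)), (216, np.float64(286.5)), (217, np.float64(287.5)), (218, np.float64(287.5)), (219, np.float64(286.5)), (220, np.float64(286.5)), (221, np.float64(285.5)), (222, np.float64(285.5)), (223, np.float64(284.5)), (224, np.float64(284.5)), (225, np.float64(284.5)), (226, np.float64(284.5)), (227, np.float64(283.5))]
t 102 384 406 125 149
[(np.float64(386.5), 132), (np.float64(38
[... 1911 characters left out ...]
 61  63  62  63  74 148 233 238 229 198 158 151 148 164 189 217 227 232
  235 233 215 195 226 208 121  66  59  62]
 [ 63  63  62  62  71 125 204 231 233 226 197 175 188 214 225 232 233 234
  233 224 187 190 218 161  85  61  61  63]
 [ 64  62  62  62  64  92 158 210 230 233 228 221 224 232 234 235 233 230
  225 190 159 184 209 133  67  60  65  60]
 [ 61  62  63  62  59  72 123 187 212 227 229 230 231 233 233 230 223 209
  187 164 165 185 175 105  63  61  63  62]
 [ 62  62  63  63  60  65 118 184 193 194 202 215 220 216 213 202 187 182
  181 182 192 203 144  79  59  61  62  63]
 [ 62  63  63  61  57  80 146 212 208 186 178 189 190 192 188 183 193 211
  210 205 213 190 114  62  63  58  63  65]]
```

Run:
```python
from fit import *
s=eyes.read_camera('scene');t=eyes.read_camera('top')
Es=[(214.8,291),(213.5,292),(212.7,293),(212,294),(211.4,295),(211.1,296),(211,297),(210.9,298),(210.9,299),(211,300)]
g=cv2.imread('pics/top0.png').min(2);print(g[138:158,374:396])
def f(c): return [cv2.pointPolygonTest(outline(s,c,.159,.165,.018),e,True) for e in Es]
r=least_squares(f,(.5875,-.266),diff_step=1e-3);print(r.x,np.sqrt(np.mean(r.fun**2)))
c=(.5875,-.266)
for p in(s,t): print([proj(p,(*c,z)).round(1) for z in(.165,.187,.233)], [np.c_[outline(p,c,.165,.165,.018)[:,0].min(0),outline(p,c,.165,.165,.018)[:,0].max(0)].round(1).tolist()])
```

```text
[[ 51  50  49  50  50  49  43  48  48  46  45  47  49  48  48  50  48  47
   54  46  51  50]
 [ 47  48  46  47  49  51  51  50  50  51  47  51  50  51  50  51  52  46
   47  52  52  49]
 [ 50  54  51  51  51  52  51  52  52  46  52  48  50  50  51  50  50  47
   49  50  51  51]
 [ 54  50  55  51  53  51  50  57  61  69  65  66  55  48  50  52  49  54
   51  59  75  69]
 [ 53  48  52  52  47  50  61 131 140 178 174 167 113  69  53  68  51  53
   70 157 236 227]
 [ 48  53  55  51  55  65 180 216 215 216 172 167 211 184 119 219 138  95
   98  96 218 225]
 [ 48  53  50  54  96 211 219 218 166 160 239 241 214 163 164  69  96 105
  114 112 210 237]
 [ 59  76  66  70 180 212 217 171  97 221 221 217 158  65 118  74  78 102
  171 162 154 100]
 [179 233 220 169 214 218 170  89 144 218 224 150  83  63  74 122 127  74
   93  68  41  36]
 [222 221 175 158 215 219 182 175 110 212 223 161  85 108 140 157 162  70
   52  42  36  32]
 [216 212 147 185 218 218 114 170 182 173 224 220 163 157 199 219 191  77
   45  39  32  34]
 [131 129 142 176 213 217 158 156 156 156 128 157 217 216 220 225 217  85
   
[... 377 characters left out ...]
9 216 216]
 [139 151 155 132 183 176 208 237 226 221 220 220 217 236 220 215 217 203
  153 116  59  29]
 [226 237 223 222 203 196 186 171 182 193 193 213 124 141 113  58  32  31
   40  49  48  46]
 [219 222 220 217 215 216 215 236 160 118 100  59  37  43  45  49  53  49
   49  47  48  54]
 [214 214 233 161 113  98  60  36  41  50  50  49  50  52  50  51  46  47
   48  46  49  51]]
[ 0.58791823 -0.26412538] 0.0972353996618917
[array([218.4, 297.6]), array([217.9, 292.2]), array([216.6, 280.2])] [[[210.1999969482422, 226.60000610351562], [290.5, 304.8999938964844]]]
[array([384.4, 147.9]), array([387.1, 146.2]), array([393.3, 142.6])] [[[377.5, 391.29998779296875], [141.0, 154.6999969482422]]]
```

Emit:
{"name": "drive_tool", "arguments": {"angular": [[0,0,0],[0,0,0],[0,0,0],[0,0,0],[0,0,0],[0,0,0],[0,0,0]], "delta_pos": [[-0.02,0.07,0],[0,0,1],[0,0,1.2],[0,0,1.5],[0,0,1.2],[0,0,0.8],[0,0,0.3]], "gripper": [6,6,6,6,6,6,6]}}

```text
time_s: 10.4
tool_pos: [0.5868, -0.2657, 0.2168]
tool_rot: [-179.9, 0.0, 65.0]
force: [-0.4, 1.1, -2.1]
grip_width: 0.0631
grasp_force: 25.0
```

Emit:
{"name": "drive_tool", "arguments": {"angular": [[0,0,0],[0,0,0],[0,0,0],[0,0,0]], "delta_pos": [[0,0,0.15],[0,0,0.15],[0,0,0],[0,0,0]], "gripper": [6,6,6,6]}}

```text
time_s: 10.8
tool_pos: [0.5876, -0.2663, 0.2159]
tool_rot: [180.0, -0.0, 65.0]
force: [0.3, 0.5, -3.0]
grip_width: 0.0634
grasp_force: 25.0
```

Emit:
{"name": "drive_tool", "arguments": {"angular": [[0,0,0],[0,0,0],[0,0,0],[0,0,0]], "delta_pos": [[0,0,0.15],[0,0,0.15],[0,0,0.05],[0,0,0]], "gripper": [6,6,6,6]}}

```text
time_s: 11.2
tool_pos: [0.5873, -0.266, 0.2118]
tool_rot: [-180.0, -0.0, 65.0]
force: [-0.0, 0.7, -3.5]
grip_width: 0.0632
grasp_force: 25.0
```

Emit:
{"name": "drive_tool", "arguments": {"angular": [[0,0,0],[0,0,0],[0,0,0]], "delta_pos": [[0,0,0.1],[0,0,0],[0,0,0]], "gripper": [6,6,6]}}

```text
time_s: 11.5
tool_pos: [0.5874, -0.266, 0.211]
tool_rot: [180.0, -0.0, 65.0]
force: [-0.7, 0.2, -2.1]
grip_width: 0.0631
grasp_force: 25.0
```

Emit:
{"name": "drive_tool", "arguments": {"angular": [[0,0,0],[0,0,0],[0,0,0]], "delta_pos": [[0,0,0.1],[0,0,0],[0,0,0]], "gripper": [6,6,6]}}

```text
time_s: 11.8
tool_pos: [0.5874, -0.2662, 0.2104]
tool_rot: [180.0, -0.0, 65.0]
force: [-0.9, 0.8, 2.4]
grip_width: 0.0632
grasp_force: 25.0
```

Emit:
{"name": "drive_tool", "arguments": {"angular": [[0,0,0],[0,0,0],[0,0,0]], "delta_pos": [[0,0,0.1],[0,0,0],[0,0,0]], "gripper": [6,6,6]}}

```text
time_s: 12.1
tool_pos: [0.5871, -0.2656, 0.2083]
tool_rot: [-179.9, -0.0, 65.0]
force: [-0.7, -0.2, -1.2]
grip_width: 0.0629
grasp_force: 25.0
```

Emit:
{"name": "drive_tool", "arguments": {"angular": [[0,0,0],[0,0,0],[0,0,0]], "delta_pos": [[0,0,0.1],[0,0,0],[0,0,0]], "gripper": [6,6,6]}}

```text
time_s: 12.4
tool_pos: [0.5871, -0.2657, 0.2072]
tool_rot: [-179.9, -0.0, 65.0]
force: [-1.3, 1.8, -3.5]
grip_width: 0.063
grasp_force: 25.0
```

Emit:
{"name": "drive_tool", "arguments": {"angular": [[0,0,0],[0,0,0],[0,0,0]], "delta_pos": [[0,0,0.1],[0,0,0],[0,0,0]], "gripper": [6,6,6]}}

```text
time_s: 12.7
tool_pos: [0.5871, -0.2658, 0.2067]
tool_rot: [-179.9, -0.0, 65.0]
force: [-2.0, 2.6, -3.0]
grip_width: 0.0629
grasp_force: 25.0
```

Run:
```python
from h import *
o=telemetry.get_obs();print(o['tool_pos'],o['tool_rot'],o['force'],o['wrist_torque'])
```

```text
[ 0.58707054 -0.26579258  0.20670214] [-1.79947449e+02 -1.87183807e-02  6.50269396e+01] [-1.97767876  2.64868515 -2.95246579] [0.40619513 0.61608899 0.00746933]
```

It has entered the flats. I'll ease off the slight side load and lower further.

Emit:
{"name": "drive_tool", "arguments": {"angular": [[0,0,0],[0,0,0],[0,0,0],[0,0,0],[0,0,0]], "delta_pos": [[0.03,-0.05,0],[0,0,0.1],[0,0,0.1],[0,0,0.1],[0,0,0]], "gripper": [6,6,6,6,6]}}

```text
time_s: 13.2
tool_pos: [0.587, -0.2657, 0.2039]
tool_rot: [180.0, -0.0, 65.0]
force: [-2.0, 1.9, -1.4]
grip_width: 0.0632
grasp_force: 25.0
```

Emit:
{"name": "drive_tool", "arguments": {"angular": [[0,0,0],[0,0,0],[0,0,0],[0,0,0],[0,0,0]], "delta_pos": [[0,0,0.1],[0,0,0.1],[0,0,0.1],[0,0,0.1],[0,0,0]], "gripper": [6,6,6,6,6]}}

```text
time_s: 13.7
tool_pos: [0.587, -0.2656, 0.1997]
tool_rot: [180.0, 0.0, 65.0]
force: [-1.5, 0.8, -3.0]
grip_width: 0.0633
grasp_force: 25.0
```

Emit:
{"name": "drive_tool", "arguments": {"angular": [[0,0,0],[0,0,0],[0,0,0],[0,0,0],[0,0,0]], "delta_pos": [[0,0,0.2],[0,0,0.2],[0,0,0.2],[0,0,0.15],[0,0,0]], "gripper": [6,6,6,6,6]}}

```text
time_s: 14.2
tool_pos: [0.587, -0.2656, 0.192]
tool_rot: [-180.0, -0.0, 65.0]
force: [-1.7, 1.6, -2.6]
grip_width: 0.0632
grasp_force: 25.0
```

Emit:
{"name": "drive_tool", "arguments": {"angular": [[0,0,0],[0,0,0],[0,0,0]], "delta_pos": [[0,0,0.1],[0,0,0.05],[0,0,0]], "gripper": [6,6,6]}}

```text
time_s: 14.5
tool_pos: [0.587, -0.2656, 0.1909]
tool_rot: [180.0, -0.0, 65.0]
force: [-1.9, 0.7, -1.8]
grip_width: 0.0632
grasp_force: 25.0
```

Emit:
{"name": "drive_tool", "arguments": {"angular": [[0,0,0],[0,0,0],[0,0,0]], "delta_pos": [[0,0,0.1],[0,0,0],[0,0,0]], "gripper": [6,6,6]}}

```text
time_s: 14.8
tool_pos: [0.5871, -0.2656, 0.19]
tool_rot: [180.0, -0.0, 65.0]
force: [-2.4, 2.2, -1.1]
grip_width: 0.063
grasp_force: 25.0
```

Emit:
{"name": "drive_tool", "arguments": {"angular": [[0,0,0],[0,0,0],[0,0,0]], "delta_pos": [[0,0,0.1],[0,0,0],[0,0,0]], "gripper": [6,6,6]}}

```text
time_s: 15.1
tool_pos: [0.5872, -0.2654, 0.1898]
tool_rot: [180.0, -0.0, 65.0]
force: [-3.5, 3.6, 6.2]
grip_width: 0.0628
grasp_force: 25.0
```

Emit:
{"name": "drive_tool", "arguments": {"angular": [[0,0,0],[0,0,0],[0,0,0]], "delta_pos": [[0,0,0.05],[0,0,0],[0,0,0]], "gripper": [6,6,6]}}

```text
time_s: 15.4
tool_pos: [0.5872, -0.2654, 0.1898]
tool_rot: [180.0, -0.1, 65.0]
force: [-3.4, 3.5, 8.3]
grip_width: 0.0634
grasp_force: 25.0
```

Home: it stopped firmly at the expected height (underside at z ≈ 0.165). I'll let go and retreat straight up.

Emit:
{"name": "drive_tool", "arguments": {"angular": [[0,0,0],[0,0,0],[0,0,0],[0,0,0],[0,0,0],[0,0,0],[0,0,0]], "delta_pos": [[0,0,-0.05],[0,0,0],[0,0,0],[0,0,0],[0,0,0],[0,0,0],[0,0,0]], "gripper": [6.5,7,7.5,8.2,8.6,8.6,8.6]}}

```text
time_s: 16.1
tool_pos: [0.587, -0.2657, 0.1889]
tool_rot: [180.0, 0.0, 65.0]
force: [0.3, 0.1, 0.4]
grip_width: 0.0852
grasp_force: 0.0
```

Emit:
{"name": "drive_tool", "arguments": {"angular": [[0,0,0],[0,0,0],[0,0,0],[0,0,0],[0,0,0],[0,0,0],[0,0,0],[0,0,0],[0,0,0]], "delta_pos": [[0,0,-0.5],[0,0,-1],[0,0,-2],[0,0,-2],[0,0,-2],[0,0,-2],[0,0,-2],[0,0,-1],[0,0,0]], "gripper": [8.6,8.6,8.6,8.6,8.6,8.6,8.6,8.6,8.6]}}

```text
time_s: 17.0
tool_pos: [0.5876, -0.2663, 0.316]
tool_rot: [179.8, -0.0, 65.0]
force: [-0.4, -0.3, 0.0]
grip_width: 0.0861
grasp_force: 0.0
```

Run:
```python
from h import *
s=eyes.read_camera('scene');o=telemetry.get_obs();print(o['tool_pos'],o['force'],o['grip_width'])
print([proj(s,(.5872,-.2654,z)).round(1) for z in(.165,.217,.233)])
cv2.imwrite('pics/c5.png',np.hstack([cv2.resize(s['pixels'][240:320,180:260,::-1],None,fx=5,fy=5,interpolation=3),cv2.resize(s['pixels'][140:220,240:320,::-1],None,fx=5,fy=5,interpolation=3)]))
```

```text
[ 0.58715435 -0.26591092  0.3145095 ] [-0.65810917  0.2087355  -1.25645447] 0.08645755218419984
[array([218.5, 297.3]), array([217.1, 284.2]), array([216.6, 280. ])]
```

View pics/c5.png

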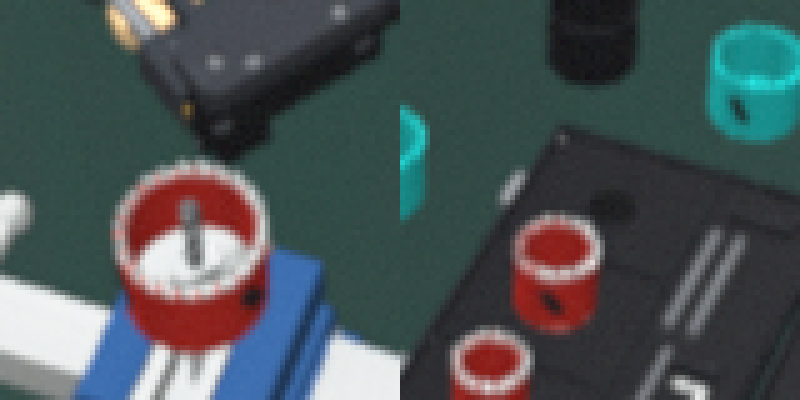

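The saw sits level on the arbor: its rim centre is at about (217,284), where it should be, and the pilot drill stands up in the middle. The gripper is clear and the other two saws haven't moved.

```bash
python3 -c "
from cell import env
print(env.sign_off())"
```

```text
the job is handed in; nothing more can be done
None
```

The 64 mm hole saw is fully home on the arbor's shoulder and released, the other two saws are untouched in the case, and the job was handed in at about 17 s.

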